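# Feel out a spacer's blind hole on a peg and hold it hole-up

### The job

The square aluminium spacer lying on the bench mat is drilled from one end only. Pick it up and prove the hole by feel: push its drilled end onto the level steel peg of the wooden stop until you feel the peg meet the bottom of the hole, then draw it off and turn the spacer so that the hole faces straight up, ready for its bolt. Finish while still holding it like that, still and clear of everything, about 20 cm above the bench mat, and leave the other things on the bench where they are.

Things in the scene. Friction and masses are not known exactly. Their poses are not given: they have to be found in the camera images.
- spacer_centre (a point): centre of the loose aluminium spacer, a square bar 60 mm long, 40 x 40 mm across, 0.15 to 0.31 kg, lying on a side on the bench, pointing any way (centre 20 mm up). Its x axis runs along its length, out of the drilled end; z is up at the start. The blind round hole, 22 mm wide and 26 mm deep, is in the middle of the +x end (mouth 30 mm from the centre); the other end is solid.
- peg_tip (a point): free end, on the axis, of the level steel peg of the wooden stop, pointing roughly towards the robot. The peg is 12 mm thick, its axis 100 mm above the bench. The frame's x axis points from the tip back along the peg into the post, z is up. The peg stands 34 mm out of the post, so with the tip at the bottom of the hole the spacer's end is 8 mm short of the post.
- stop: the wooden stop, fixed to the bench: a post 60 x 60 mm, 125 mm high, on a base board 110 mm wide and 18 mm thick that reaches 5 mm in front of the post and behind it. Origin on the bench under the post's centre; x points away from the peg, which sticks out of the post's -x face at 100 mm height.
- offcut_centre (a point): centre of a loose solid aluminium bar without a hole, 90 mm long (its x axis) and 25 x 25 mm, lying on the bench near the spacer: leave alone
- wrench: steel open-ended wrench lying on the bench, about 160 mm long along its x axis; origin at its middle, underside: leave alone
- socket: small round steel socket, 24 mm in diameter, 31 mm high, standing; origin at the centre of its underside: leave alone
- jar: closed glass jar, 60 mm in diameter, 85 mm high, standing; origin at the centre of its underside: leave alone
- tape: grey tape roll lying flat, 100 mm outside diameter, 48 mm high; origin at the centre of its underside: leave alone
- screwdriver: screwdriver lying on the bench, along its x axis; origin at its middle, underside: leave alone
- carton: cardboard carton, 80 x 110 mm, 50 mm high; origin at the centre of its underside: leave alone
Mind the look-alikes: they are no part of the job. What is shaped like the part that bears spacer_centre but purple, turquoise or yellow is not meant.

How it is judged:
By the outcome, as a careful person would: the job done as asked, in the order asked, and still so for the second after the job is handed in, while the arm keeps its last pose, push and grip.
It also fails if it takes over 64 s, if anything falls off the work surface, if the arm or the gripper's body presses on something with over 40 N, if the wrist force passes 120 N, or if a joint passes its speed limit or range.

### The arm

A 7-joint arm with a two-finger parallel gripper is mounted at the origin on the work surface. World frame = base frame: x ahead of the robot, y to its left, z up, the work surface at z = 0. Lengths are in m, angles in degrees, forces in N, time in s.
With the tool pointing down it reaches from about 0.425 to 0.875 m from the base axis. Payload 4.7 kg.
Tool frame: the origin (TCP) lies midway between the tips of the shut fingers; the grasp point (between the pads) lies 19 mm behind it; z points along the fingers, y is the direction in which the jaws open and shut (so a half turn about z gives the same grasp; the last joint's range is limited). The gripper opens to 87 mm and grips with 3 to 60 N. Pads are 19 mm wide; open, the fingers measure 117 mm over their backs; the gripper's body (75 mm by 190 mm) begins 51 mm behind the grasp point.
Start: joints at [-75.338, 18.392, -4.016, 83.108, 1.295, 78.541, -3.26], TCP at [0.156, 0.631, 0.223] pointing down, gripper open.
Joint ranges: [-163.93, 163.93], [-17.29, 119.83], [-79.2, 71.16], [3.27, 140.29], [-89.18, 269.18], [5.43, 117.66], [-154.24, 154.24]. Speed limits (degrees/s): [147.25, 147.25, 180, 180, 180, 180, 180].

### API

Orientations are given as [roll, pitch, yaw] about the fixed x, y, z axes, in that order (R = Rz(yaw) Ry(pitch) Rx(roll)).
In Python, from cell import env gives the robot as it stands. The module is installed in compiled form; this text tells all that it offers.
- The arm moves only by the tool servo_tool, never from a script. Its argument "plan" is a list of rows, each a list of 3 entries, a list of its own where there are three numbers: the opening, from 0 (shut) to 1 (fully open), then the shift along the tool's x, y, z in cm, then the turn, a rotation vector about the tool's x, y, z in degrees. A call has 1 to 20 rows; each row shifts and turns the pose as measured when the row begins, along the tool's axes as they then stand; what a row does not reach is not made up. A row lasts 1/12 s, in which the tool goes at most 41.7 mm and 7.16 degrees, less where a joint would pass 70% of its speed; a pose out of reach is approached as far as the arm can. A call is refused whole if a number of a shift passes 4.17 or a number of a turn 7.16, either way. A call with a gripper value outside its range is refused whole. The fingers move at their own pace and stop on an object; "force" is the grip in N (left out, the last holds). Time passes only in rows, so rows that do not move let the fingers close. It gives the time, the measured TCP pose, the force and the opening at its end, in the units of the state.
- env.get_obs(): the state, without advancing time (a new reading comes with each control period).
- env.read_camera(name): name is "scene" or "top"; returns a dict with "image" (384x512x3 uint8, blue, green, red), "fx", "fy", "cx", "cy" (pixels), "rvec" (rotation vector, rad) and "tvec" (3), from world to camera coordinates, as OpenCV has them. Camera axes: x right, y down, z forward; pixel columns grow to the right and rows downward; lengths in m; the calibration is good to about 2 mm. A picture is of the moment at which its call begins. There is no depth.
- env.sign_off(): hands the job in, once; it reports no verdict.
The state is a dict: "time_s": time; "qpos": joint angles; "joint_velocities": joint speeds; "effort": joint torques, N m; "tool_pos": TCP position; "tool_rot": TCP orientation; "force": force on the tool from outside, world axes, zero at the start; "wrist_torque": the same for the moment, N m; "grip_width": finger opening in m.
Only numpy, scipy, OpenCV 4.12 (cv2) and the standard library are available. Lean on these libraries where they do the work, as an engineer would, in place of code of your own. Each camera call takes 0.05 s, during which the arm holds its last target. There are 200 camera calls.

## Working session

There is one attempt and no reset: what is moved stays moved. The work goes in short steps, Python scripts to look and compute and a tool call to move; the robot and the scene stay as the last step left them, time stands still between calls to the robot, and variables do not carry over. Pictures are saved under pics/ and viewed, about 8 in all and at most 12, crops included, and the job is handed in when it is done.

Besides the shell and the picture viewer there is one more tool, called after "Emit:" as a command line: name --argument value ..., lists and objects as JSON in quotes. servo_tool: Moves the arm, as the interface text tells. Its arguments: {"type":"object","properties":{"plan":{"type":"array"},"force":{"type":"number"}},"required":["plan"]}

```bash
mkdir -p pics
cat > h.py <<'E'
import numpy as np, cv2
from cell import env
from scipy.spatial.transform import Rotation as Rn
def cam(n):
    c=env.read_camera(n); c['R']=cv2.Rodrigues(np.array(c['rvec'],float))[0]; c['t']=np.array(c['tvec'],float).ravel(); return c
def ray(c,u,v):
    o=-c['R'].T@c['t']; d=c['R'].T@np.array([(u-c['cx'])/c['fx'],(v-c['cy'])/c['fy'],1.]); return o,d
def onplane(c,u,v,z):
    o,d=ray(c,u,v); return o+d*(z-o[2])/d[2]
def proj(c,p):
    q=c['R']@np.array(p,float)+c['t']; return np.array([c['fx']*q[0]/q[2]+c['cx'],c['fy']*q[1]/q[2]+c['cy']])
def tri(c1,p1,c2,p2):
    o1,d1=ray(c1,*p1);o2,d2=ray(c2,*p2)
    s=np.linalg.lstsq(np.c_[d1,-d2],o2-o1,rcond=None)[0]; a=o1+d1*s[0];b=o2+d2*s[1]; return (a+b)/2,np.linalg.norm(a-b)
E
python3 - <<'E'
from h import *
for n in('scene','top'):
    c=cam(n); cv2.imwrite(f'pics/{n}0.png',cv2.resize(c['image'],(800,600)))
    cv2.imwrite(f'{n}0raw.png',c['image'])
    print(n,c['fx'],c['cx'],-c['R'].T@c['t'],c['R'])
o=env.get_obs();print(o)
E
```

```text
scene 460.58391228855123 256.2504140115916 [ 1.103875   -0.83737951  0.83032467] [[ 0.81623984  0.57768822 -0.005371  ]
 [ 0.33749829 -0.48436979 -0.80714361]
 [-0.4688789   0.65701007 -0.5903307 ]]
top 399.5214106173234 263.1920002212793 [ 0.38925397 -0.00907691  1.28601898] [[-0.0134305  -0.99985482  0.01048645]
 [-0.99351531  0.01215972 -0.1130463 ]
 [ 0.11290237 -0.01193672 -0.99353438]]
{'time_s': 0.1, 'qpos': array([-75.33709789,  18.43566042,  -4.01284871,  83.16778778,
         1.29606195,  78.54150294,  -3.25989136]), 'joint_velocities': array([ 0.02533519, -0.10843561, -0.01330154, -0.24426173,  0.06720256,
       -0.11133213, -0.02798985]), 'effort': array([-1.46558573e-04, -4.92574382e+01, -4.05745693e-01, -3.13398957e+01,
       -6.41888659e-02,  3.94749711e-02,  5.19700302e-05]), 'tool_pos': array([0.15561695, 0.63058409, 0.22156201]), 'tool_rot': array([-1.79900329e+02,  7.36660737e-03,  1.66144471e+02]), 'force': array([-0.06415229, -1.13338651, -0.04407324]), 'wrist_torque': array([0.03235542, 0.00758124, 0.02385405]), 'grip_width': 0.08704634533608026}
```

View pics/scene0.png

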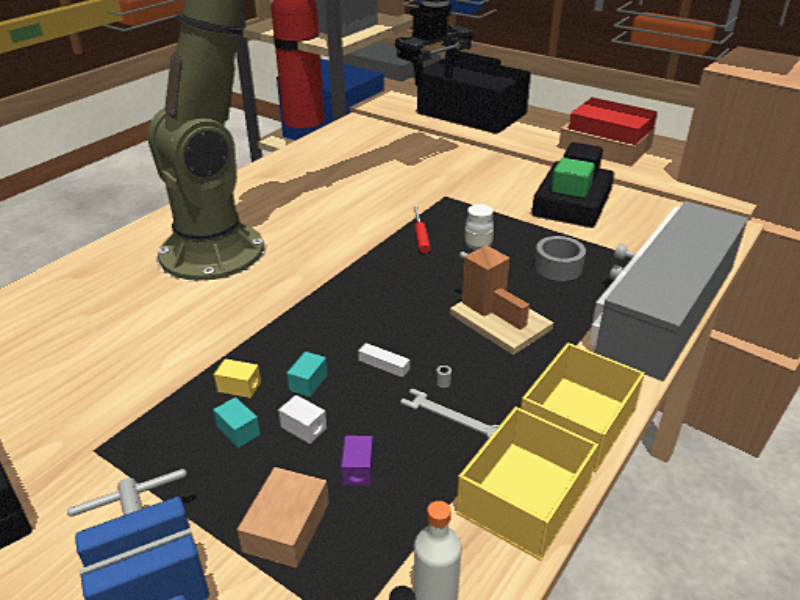

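View pics/top0.png

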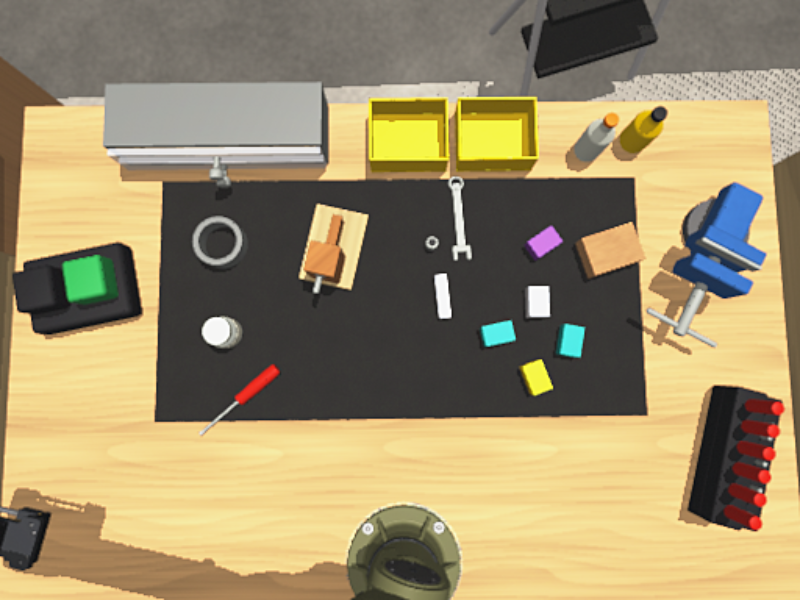

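Scene view (800x600): the white square block is at (302,418), with a hole on its lower right face at about (317,430). In the top view it is at (538,301). The stop's peg is at top (318,285).

Look-alikes in the top view:
- Offcut, long white bar: (443,296)
- Turquoise: (498,333) and (571,340)
- Yellow: (536,377)
- Purple: (545,242)

I choose the white/aluminium block and will check it in one close crop.

```bash
cat > m.py <<'E'
from h import *
t=cam('top'); s=cam('scene')
def mask(c,box,lo):
    im=c['image']; hsv=cv2.cvtColor(im,cv2.COLOR_BGR2HSV)
    m=((hsv[...,2]>lo)&(hsv[...,1]<60)).astype(np.uint8)*255
    b=np.zeros_like(m); x0,y0,x1,y1=box; b[y0:y1,x0:x1]=m[y0:y1,x0:x1]; return b
for nm,box in(('spacer',(328,172,360,212)),('offcut',(270,168,295,210))):
    for lo in(120,200,235):
        m=mask(t,box,lo); cs=cv2.findContours(m,0,1)[0]
        k=max(cs,key=cv2.contourArea); r=cv2.minAreaRect(k)
        z=.04 if nm=='spacer' else .025
        P=np.array([onplane(t,*q,z) for q in cv2.boxPoints(r)])
        print(nm,lo,r,P.mean(0).round(4),np.linalg.norm(P[1]-P[0]).round(4),np.linalg.norm(P[2]-P[1]).round(4),
          [np.degrees(np.arctan2(*(P[i+1]-P[i])[1::-1])).round(1) for i in(0,1)])
a=cv2.resize(s['image'][240:295,165:225],(400,367),interpolation=cv2.INTER_CUBIC)
b=cv2.resize(t['image'][125:195,185:245],(400,467),interpolation=cv2.INTER_CUBIC)
d=cv2.resize(s['image'][150:230,280:360],(400,400),interpolation=cv2.INTER_CUBIC)
W=np.zeros((600,800,3),np.uint8); W[:275,:300]=cv2.resize(a,(300,275)); W[:467,400:]=b; W[290:590,:300]=cv2.resize(d,(300,300))
cv2.imwrite('pics/crop1.png',W)
E
python3 m.py
```

```text
spacer 120 ((344.5, 192.5), (19.0, 13.0), 90.0) [ 0.5131 -0.2793  0.04  ] 0.041 0.06 [np.float64(-90.7), np.float64(177.8)]
spacer 200 ((344.5, 192.5), (19.0, 13.0), 90.0) [ 0.5131 -0.2793  0.04  ] 0.041 0.06 [np.float64(-90.7), np.float64(177.8)]
spacer 235 ((345.0, 192.5), (19.0, 12.0), 90.0) [ 0.5131 -0.2809  0.04  ] 0.0379 0.06 [np.float64(-90.7), np.float64(177.8)]
offcut 120 ((282.9573059082031, 189.1158447265625), (28.712200164794922, 8.282365798950195), 83.6598129272461) [ 0.5279 -0.087   0.025 ] 0.0265 0.0917 [np.float64(-84.3), np.float64(-174.8)]
offcut 200 ((283.0060729980469, 189.05487060546875), (28.38090705871582, 7.951070785522461), 83.6598129272461) [ 0.5281 -0.0871  0.025 ] 0.0254 0.0907 [np.float64(-84.3), np.float64(-174.8)]
offcut 235 ((283.26214599609375, 188.85975646972656), (27.82874870300293, 7.3989129066467285), 83.6598129272461) [ 0.5287 -0.0879  0.025 ] 0.0236 0.0889 [np.float64(-84.3), np.float64(-174.8)]
```

View pics/crop1.png

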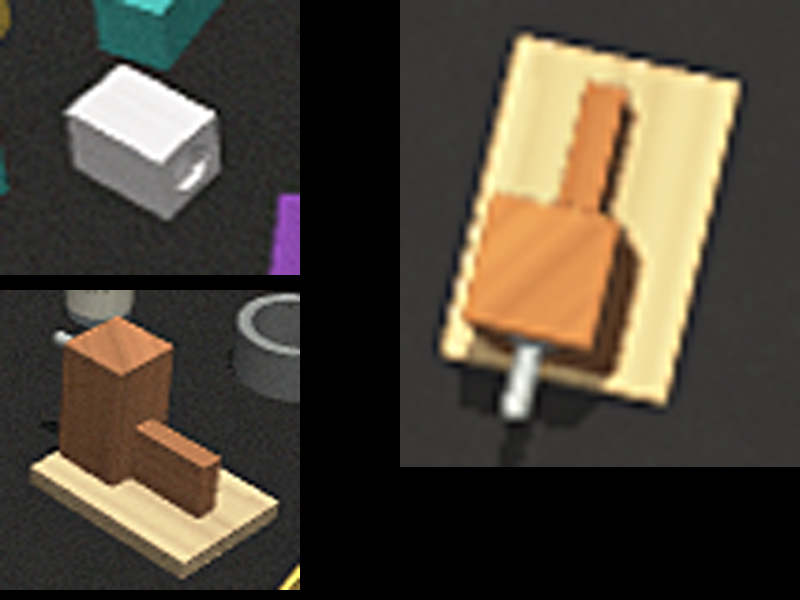

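The crop confirms the choice: a white block with the hole in its right (world +x) end, at crop (190,172). The peg runs from the post at (530,345) to its tip at about (513,415). Next I measure the peg and yaw.

```bash
cat > m2.py <<'E'
from h import *
t=cam('top'); im=t['image']; hsv=cv2.cvtColor(im,cv2.COLOR_BGR2HSV)
def rect(m,box,z,nm):
    b=np.zeros(m.shape,np.uint8);x0,y0,x1,y1=box;b[y0:y1,x0:x1]=m[y0:y1,x0:x1]*255
    k=max(cv2.findContours(b,0,1)[0],key=cv2.contourArea);r=cv2.minAreaRect(k)
    P=np.array([onplane(t,*q,z) for q in cv2.boxPoints(r)]);e=P[1]-P[0];f=P[2]-P[1]
    print(nm,cv2.contourArea(k),P.mean(0).round(4),'sides',np.linalg.norm(e).round(4),np.linalg.norm(f).round(4),'ang',np.degrees(np.arctan2(e[1],e[0])).round(1),np.degrees(np.arctan2(f[1],f[0])).round(1))
    return b
box=(185,125,245,190)
wood=(hsv[...,2]>60)&(hsv[...,1]>60)
rect(wood,box,.018,'all')
H=hsv[...,0];print(np.unique(H[130:188,190:235][wood[130:188,190:235]],return_counts=True))
post=wood&(hsv[...,1]>140)&(hsv[...,2]>190); 
b=rect(post,(185,150,245,182),.125,'posttop')
peg=(hsv[...,2]>90)&(hsv[...,1]<70)
b=rect(peg,(195,174,212,192),.106,'peg')
v,u=np.nonzero(b)
for r in np.unique(v): print(r,u[v==r].min(),u[v==r].max(),hsv[r,u[v==r].min()-1:u[v==r].max()+2,2],onplane(t,u[v==r].mean(),r,.103).round(4)[:2])
E
python3 m2.py
```

```text
all 1652.0 [0.6344 0.1357 0.018 ] sides 0.164 0.115 ang -12.6 -104.0
(array([10, 11, 12, 13, 14, 15, 16, 17, 18, 19, 20, 21, 22, 23, 24, 25, 26,
       27, 28, 29, 30], dtype=uint8), array([  1,  15,  58, 179, 325,  79,  28,  68,  81,  61,  27,  21,  89,
       333, 218,  84,  28,  11,   2,   7,   8]))
posttop 371.0 [0.6016 0.143  0.125 ] sides 0.0778 0.0579 ang -12.5 -103.8
peg 35.5 [0.5452 0.1561 0.106 ] sides 0.0356 0.0126 ang -12.2 -103.3
175 202 202 [ 76  99 118] [0.5645 0.1589]
176 203 204 [ 84 104  92  86] [0.5615 0.1545]
177 202 205 [ 67 114 197 215 172  78] [0.5585 0.1544]
178 202 205 [130 141 228 231 143  80] [0.5554 0.1544]
179 202 205 [145 166 228 225 147 108] [0.5524 0.1544]
180 201 205 [ 75 117 197 232 217 163 154] [0.5494 0.1559]
181 201 205 [ 22 115 222 238 194 117 105] [0.5464 0.1559]
182 201 204 [ 32 130 233 241 175  74] [0.5434 0.1574]
183 201 204 [ 60 156 234 234 159  42] [0.5404 0.1574]
184 200 204 [ 23 119 222 239 216 145  24] [0.5375 0.1588]
185 200 204 [ 29 133 243 250 195 111  24] [0.5345 0.1588]
186 200 203 [ 27 121 223 240 182  83] [0.5315 0.1603]
187 201 203 [ 79 131 135 112  52] [0.5285 0.1588]
```

Emit:
servo_tool --plan '[[1,[0,0,-4],[0,0,0]],[1,[0,0,-4],[0,0,0]],[1,[4,0,0],[0,0,7]],[1,[4,0,0],[0,0,7]],[1,[4,0,0],[0,0,7]]]'

```text
time_s: 0.67
tool_pos: [0.0568, 0.67, 0.3035]
tool_rot: [-179.8, 0.5, 144.3]
force: [0.6, 0.9, 0.4]
grip_width: 0.0872
```

Measured so far:
- **Peg:** tip at about (0.528, 0.160, 0.100), yaw about -12.5°. Size and height agree with what is given.
- **Spacer:** (0.513, -0.280), yaw about 0 to -2°, 41 x 60 mm as it should be.

Now I swing over to the spacer.

Emit:
servo_tool --plan '[[1,[-3.5,2.1,0],[0,0,3.5]],[1,[-3.5,2.1,0],[0,0,3.5]],[1,[-3.5,2.1,0],[0,0,3.5]],[1,[-3.5,2.1,0],[0,0,3.5]],[1,[-3.5,2.1,0],[0,0,3.5]],[1,[-3.5,2.1,0],[0,0,3.5]],[1,[-3.5,2.1,0],[0,0,3.5]],[1,[-3.5,2.1,0],[0,0,3.5]],[1,[-3.5,2.1,0],[0,0,3.5]],[1,[-3.5,2.1,0],[0,0,3.5]],[1,[-3.5,2.1,0],[0,0,3.5]],[1,[-3.5,2.1,0],[0,0,3.5]],[1,[-3.5,2.1,0],[0,0,3.5]],[1,[-3.5,2.1,0],[0,0,3.5]],[1,[-3.5,2.1,0],[0,0,3.5]],[1,[-3.5,2.1,0],[0,0,3.5]],[1,[-3.5,2.1,0],[0,0,3.5]],[1,[-3.5,2.1,0],[0,0,3.5]]]'

```text
time_s: 2.17
tool_pos: [0.6091, 0.2751, 0.2923]
tool_rot: [-179.3, 0.7, 78.3]
force: [1.1, -0.0, -0.6]
grip_width: 0.0874
```

```bash
cat > plan.py <<'E'
from h import *
import sys
# straight/arc plan: target x y z roll pitch yaw, n rows
def plan(p1,rpy,n):
    o=env.get_obs(); p0=o['tool_pos']; R0=Rn.from_euler('xyz',o['tool_rot'],degrees=True); R1=Rn.from_euler('xyz',rpy,degrees=True)
    w=(R0.inv()*R1).as_rotvec(degrees=True); p1=np.array(p1)
    print('turn/row',(w/n).round(2)); 
    for i in range(n):
        R=R0*Rn.from_rotvec(w*i/n,degrees=True); print((R.inv().apply((p1-p0)/n)*100).round(2).tolist())
if __name__=='__main__':
    a=[float(v) for v in sys.argv[1:]]; plan(a[:3],a[3:6],int(a[6]))
E
python3 plan.py 0.513 -0.28 0.20 180 0 -1 15
```

```text
turn/row [-0.    0.07  5.29]
[-3.75, 0.13, 0.66]
[-3.72, 0.48, 0.66]
[-3.66, 0.82, 0.65]
[-3.57, 1.15, 0.65]
[-3.45, 1.47, 0.64]
[-3.3, 1.79, 0.64]
[-3.12, 2.08, 0.64]
[-2.92, 2.36, 0.63]
[-2.69, 2.62, 0.63]
[-2.44, 2.86, 0.63]
[-2.16, 3.07, 0.62]
[-1.87, 3.25, 0.62]
[-1.57, 3.41, 0.62]
[-1.25, 3.54, 0.62]
[-0.91, 3.64, 0.62]
```

Emit:
servo_tool --plan '[[1,[-3.75,0.1,0.6],[0,0,5.4]],[1,[-3.7,0.5,0.6],[0,0,5.4]],[1,[-3.7,0.8,0.6],[0,0,5.4]],[1,[-3.6,1.15,0.6],[0,0,5.4]],[1,[-3.5,1.5,0.6],[0,0,5.4]],[1,[-3.3,1.8,0.6],[0,0,5.4]],[1,[-3.1,2.1,0.6],[0,0,5.4]],[1,[-2.9,2.4,0.6],[0,0,5.4]],[1,[-2.7,2.6,0.6],[0,0,5.4]],[1,[-2.4,2.9,0.6],[0,0,5.4]],[1,[-2.2,3.1,0.6],[0,0,5.4]],[1,[-1.9,3.25,0.6],[0,0,5.4]],[1,[-1.6,3.4,0.6],[0,0,5.4]],[1,[-1.3,3.5,0.6],[0,0,5.4]],[1,[-0.9,3.6,0.6],[0,0,5.4]],[1,[0,0,0],[0,0,0]]]'

```text
time_s: 3.5
tool_pos: [0.4558, -0.3335, 0.2056]
tool_rot: [179.4, 0.4, -10.9]
force: [-1.6, -0.2, 0.3]
grip_width: 0.0869
```

```bash
python3 plan.py 0.508 -0.28 0.08 180 0 -1 5; python3 -c "
from h import *
print(env.get_obs()['qpos'].round(1))
c=cam('scene');cv2.imwrite('pics/s2.png',cv2.resize(c['image'][150:320,100:330],(800,592),interpolation=cv2.INTER_CUBIC))"
```

```text
turn/row [ 0.11  0.08 -1.98]
[0.84, -1.27, 2.49]
[0.88, -1.24, 2.5]
[0.92, -1.2, 2.5]
[0.96, -1.17, 2.51]
[0.99, -1.13, 2.51]
[-13.2  11.6  52.7  98.4  -8.8  74.7 -59.6]
```

Emit:
servo_tool --plan '[[1,[0.9,-1.2,2.4],[0,0,-2]],[1,[0.9,-1.2,2.4],[0,0,-2]],[1,[0.9,-1.2,2.4],[0,0,-2]],[1,[0.9,-1.2,2.4],[0,0,-2]],[1,[0.9,-1.2,2.4],[0,0,-2]],[1,[0,0,0],[0,0,0]],[1,[0,0,0],[0,0,0]]]'

```text
time_s: 4.13
tool_pos: [0.5078, -0.2802, 0.0831]
tool_rot: [179.8, 0.1, -0.8]
force: [1.1, -1.2, 0.4]
grip_width: 0.0871
```

```bash
python3 plan.py 0.511 -0.28 0.006 180 0 -1 4; python3 -c "
from h import *
c=cam('scene');cv2.imwrite('pics/s2.png',cv2.resize(c['image'][150:320,100:330],(800,592),interpolation=cv2.INTER_CUBIC))"
```

```text
turn/row [0.06 0.02 0.05]
[0.08, -0.01, 1.93]
[0.08, -0.01, 1.93]
[0.08, -0.01, 1.93]
[0.08, -0.01, 1.93]
```

View pics/s2.png

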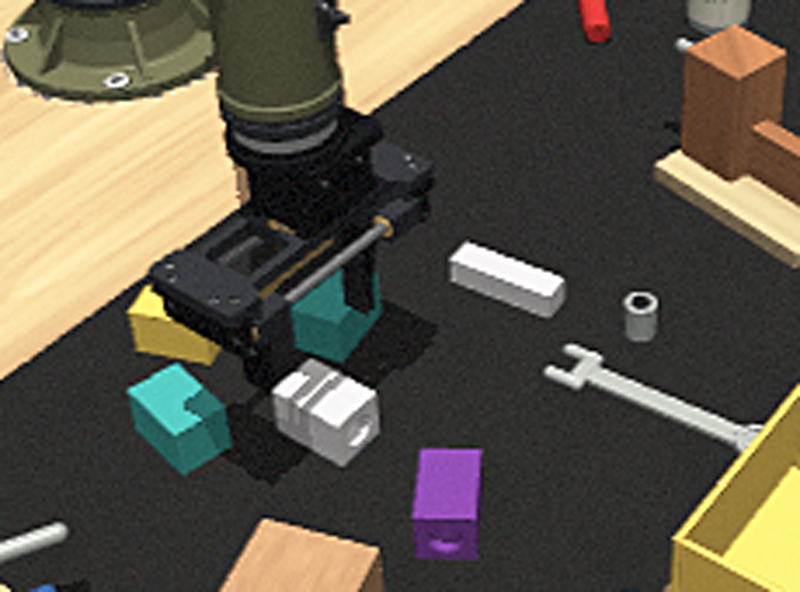

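The open jaws straddle the white spacer, with its hole at crop (362,430). Both turquoise blocks are clear. Descend and grip.

Emit:
servo_tool --plan '[[1,[0.1,0,1.9],[0,0,0]],[1,[0.1,0,1.9],[0,0,0]],[1,[0.1,0,1.9],[0,0,0]],[1,[0,0,1.6],[0,0,0]],[1,[0,0,0],[0,0,0]],[1,[0,0,0],[0,0,0]]]' --force 40

```text
time_s: 4.68
tool_pos: [0.5148, -0.2884, 0.0199]
tool_rot: [179.5, -0.9, -1.3]
force: [-0.2, -0.2, -0.3]
grip_width: 0.087
```

Emit:
servo_tool --plan '[[1,[-0.3,-0.8,0.6],[0,-0.9,0]],[1,[0,0,0.5],[0,0,0]],[1,[0,0,0],[0,0,0]],[1,[0,0,0],[0,0,0]]]'

```text
time_s: 5.02
tool_pos: [0.5144, -0.2821, 0.0136]
tool_rot: [179.4, -0.3, -1.4]
force: [0.7, -0.4, -0.1]
grip_width: 0.0873
```

Emit:
servo_tool --plan '[[1,[-0.2,-0.2,0.6],[0,0,0]],[1,[0,0,0.4],[0,0,0]],[1,[0,0,0],[0,0,0]]]'

```text
time_s: 5.27
tool_pos: [0.5133, -0.2801, 0.004]
tool_rot: [179.4, -0.5, -1.4]
force: [-0.5, 0.4, 0.3]
grip_width: 0.087
```

Emit:
servo_tool --plan '[[0,[0,0,0],[0,0,0]],[0,[0,0,0],[0,0,0]],[0,[0,0,0],[0,0,0]],[0,[0,0,0],[0,0,0]],[0,[0,0,0],[0,0,0]],[0,[0,0,0],[0,0,0]],[0,[0,0,0],[0,0,0]],[0,[0,0,0],[0,0,0]],[0,[0,0,0],[0,0,0]]]' --force 45

```text
time_s: 6.02
tool_pos: [0.5131, -0.2802, 0.0038]
tool_rot: [179.4, -0.4, -1.4]
force: [0.5, 0.8, -0.2]
grip_width: 0.0399
```

Emit:
servo_tool --plan '[[0,[0,0,-1],[0,0,0]],[0,[0,0,-3],[0,0,0]],[0,[0,0,-4],[0,0,0]],[0,[0,0,-4],[0,0,0]],[0,[0,0,-4],[0,0,0]],[0,[0,0,-2],[0,0,0]],[0,[0,0,0],[0,0,0]],[0,[0,0,0],[0,0,0]]]'

```text
time_s: 6.68
tool_pos: [0.5066, -0.277, 0.1897]
tool_rot: [179.6, 0.2, -1.6]
force: [-0.3, 0.7, -3.0]
grip_width: 0.0395
```

```bash
python3 plan.py 0.445 0.178 0.18 180 0 -12.5 14; python3 -c "
from h import *
o=env.get_obs();print(o['qpos'].round(1),o['force'],o['grip_width'])"
```

```text
turn/row [0.03 0.01 0.78]
[-0.53, -3.24, 0.05]
[-0.57, -3.23, 0.05]
[-0.62, -3.22, 0.05]
[-0.66, -3.21, 0.05]
[-0.71, -3.2, 0.05]
[-0.75, -3.19, 0.06]
[-0.79, -3.18, 0.06]
[-0.84, -3.17, 0.06]
[-0.88, -3.16, 0.06]
[-0.92, -3.15, 0.06]
[-0.96, -3.14, 0.06]
[-1.01, -3.12, 0.06]
[-1.05, -3.11, 0.07]
[-1.09, -3.09, 0.07]
[-16.6  13.8  49.3  97.9 -10.4  73.3 -56.7] [-0.2708548   0.72987333 -2.99802028] 0.03954636879291872
```

Emit:
servo_tool --plan '[[0,[-0.5,-3.2,0],[0,0,0.8]],[0,[-0.6,-3.2,0],[0,0,0.8]],[0,[-0.6,-3.2,0],[0,0,0.8]],[0,[-0.7,-3.2,0],[0,0,0.8]],[0,[-0.7,-3.2,0],[0,0,0.8]],[0,[-0.75,-3.2,0],[0,0,0.8]],[0,[-0.8,-3.2,0],[0,0,0.8]],[0,[-0.8,-3.2,0],[0,0,0.8]],[0,[-0.9,-3.2,0],[0,0,0.8]],[0,[-0.9,-3.1,0],[0,0,0.8]],[0,[-0.9,-3,0],[0,0,0.8]],[0,[-0.9,-2,0],[0,0,0.8]],[0,[-0.5,-1,0],[0,0,0.5]],[0,[0,0,0],[0,0,0]],[0,[0,0,0],[0,0,0]]]'

```text
time_s: 7.93
tool_pos: [0.4298, 0.1232, 0.156]
tool_rot: [178.0, 2.4, -12.6]
force: [0.8, -1.3, -2.3]
grip_width: 0.0396
```

```bash
python3 plan.py 0.445 0.178 0.0838 180 0 -12.5 6; python3 -c "
from h import *
o=env.get_obs();print(o['qpos'].round(1),o['force'],o['grip_width'])"
```

```text
turn/row [ 0.33  0.4  -0.01]
[0.1, -0.99, 1.17]
[0.09, -0.98, 1.17]
[0.08, -0.97, 1.18]
[0.07, -0.97, 1.19]
[0.07, -0.96, 1.19]
[0.06, -0.95, 1.2]
[ -47.2   -2.3   27.1  114.1    1.5   71.  -123.3] [ 0.76563574 -1.25485613 -2.28241785] 0.03961228975435803
```

Emit:
servo_tool --plan '[[0,[0.2,-1,1.2],[0.4,0.4,0]],[0,[0.1,-1,1.2],[0.4,0.4,0]],[0,[0.1,-1,1.2],[0.4,0.4,0]],[0,[0.1,-1,1.2],[0.4,0.4,0]],[0,[0.1,-1,1.2],[0.4,0.4,0]],[0,[0.1,-0.8,0.8],[0,0.4,0]],[0,[0,0,0],[0,0,0]],[0,[0,0,0],[0,0,0]]]'

```text
time_s: 8.6
tool_pos: [0.4472, 0.1648, 0.0776]
tool_rot: [179.4, 0.2, -13.4]
force: [0.1, -0.9, -3.1]
grip_width: 0.0397
```

```bash
python3 plan.py 0.460 0.175 0.0838 180 0 -12.5 2; python3 -c "
from h import *
o=env.get_obs();print(o['qpos'].round(1),o['force'],o['grip_width'])
s=cam('scene');t=cam('top');W=np.zeros((600,800,3),np.uint8)
W[:,:400]=cv2.resize(s['image'][110:230,260:340],(400,600),interpolation=2);W[:,400:]=cv2.resize(t['image'][130:226,170:234],(400,600),interpolation=2)
cv2.imwrite('pics/p3.png',W)"
```

```text
turn/row [ 0.29  0.1  -0.44]
[0.5, -0.64, -0.32]
[0.51, -0.64, -0.31]
[ -48.5    4.9   26.   117.3   -2.1   58.8 -124.9] [ 0.09942438 -0.88652883 -3.14633007] 0.03973678705120947
```

View pics/p3.png

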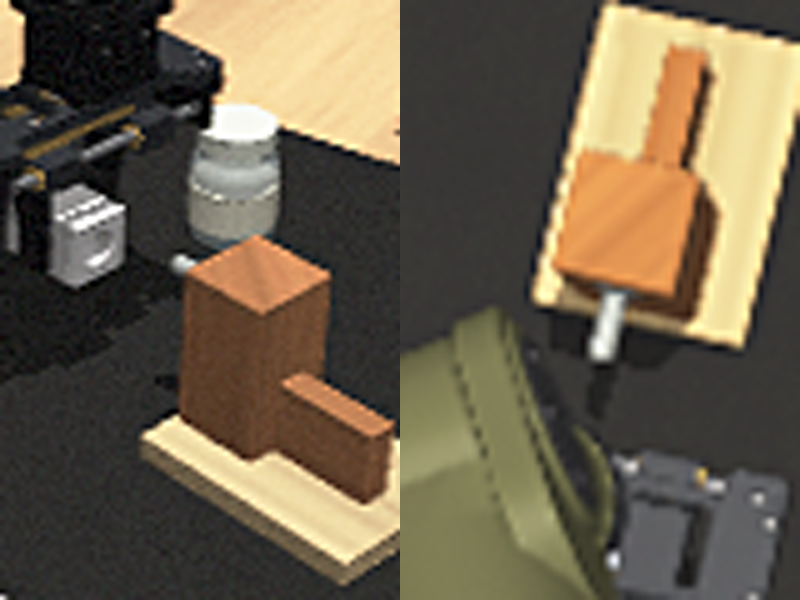

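The hole faces the peg: hole at crop (97,250), peg tip at (178,263). I compare the two in the same scene view.

```bash
cat > m3.py <<'E'
from h import *
s=cam('scene');t=cam('top');im=s['image'];hsv=cv2.cvtColor(im,cv2.COLOR_BGR2HSV)
g=hsv[155:170,290:302]; print(g[...,2]); print(g[...,1])
print(cv2.cvtColor(im,cv2.COLOR_BGR2GRAY)[145:170,268:288])
o=env.get_obs();p=o['tool_pos'];R=Rn.from_euler('xyz',o['tool_rot'],degrees=True).as_matrix()
m=p+R@[.030,0,-.0162]; print('mouth pred',m,proj(s,m)); print('seen hole',onplane(s,279.4,160,m[2]))
d=np.array([.976,-.216,0])
for P in([.528,.160,.1],): print('tip',proj(s,P),proj(t,P))
E
python3 m3.py
```

```text
[[ 52  45  49  44  44  49  41  30  80 122 139 138]
 [ 46  45  49  48  49  42  44  35  68  84  98 128]
 [ 50  39  50  50  44  46  50  37  37  83  79  87]
 [ 52  49  53  48  47  48  47  44  46  39  78  90]
 [ 45  49  43  44  47  51  42  41  47  53  42  35]
 [ 49  44  48  50  37  34  28  31  29  45  43  43]
 [ 53  48  44  41  72 175 226  99  28  29  29  53]
 [ 24  34  50  50 113 196 216 233 220 100 164 244]
 [ 24  23  26  30  91 139 171 188 204 239 222 210]
 [ 23  22  30  32  40  86 101 143 203 213 217 209]
 [ 26  32  19  20  22  21  53  85 108 170 211 218]
 [ 25  30  25  26  27  28  38  80  81  73 124 188]
 [ 28  31  30  35  23  27  42  86  93  88  82  83]
 [ 26  23  32  25  32  22  39  91  98  87  93  98]
 [ 28  29  25  29  42  16  46 105  95  96  94  85]]
[[ 29  17  16  23  29  26  31  68  10  29  31  30]
 [ 11  28  31  11  10  24  12  29  15  15  13  24]
 [ 10  13  15  10   0  22  10  21  14  18  19  15]
 [ 20  10  14  27  33  11   5   6  28  33  16  20]
 [ 11  21   6  29  16  20  49  37  16  19  24  29]
 [ 16  29  11   0  41  45   0  25  26   6  30  36]
 [  0  32   0  19  11   6  1
[... 2036 characters left out ...]
   16  26]
 [ 18  52 105 113 116 123 128 138 135 135 144 134  79  74   7   9  29  25
   25  21]
 [ 29  23  20  50 107 129 130 144 146 135  75  56   2  14  21  24  27  23
   27  25]
 [ 31  18  24  15  35  95 147 140 111  52   8  21  19  19  21  31  19  25
   26  27]
 [ 26  25  29  23  17   8  36  61  16  15  21  25  28  32  29  27  28  30
   29  30]
 [ 29  27  31  25  29  20  18  24  22  23  27  29  24  29  29  12  22  21
   26  23]
 [ 20  22  24  31  20  20  21  22  26  33  24  20  14  19  25  29  27  24
   30  35]]
mouth pred [0.47720043 0.15906839 0.09501899] [278.92634338 158.9648051 ]
seen hole [0.48153902 0.15498928 0.09501899]
tip [293.61660203 162.6216645 ] [201.73764646 187.27444441]
```

Emit:
servo_tool --plan '[[0,[0.5,-0.6,-0.3],[0.3,0,-0.4]],[0,[0.5,-0.6,-0.3],[0.3,0,-0.4]],[0,[0,0,0],[0,0,0]],[0,[0,0,0],[0,0,0]]]'

```text
time_s: 9.13
tool_pos: [0.4635, 0.1764, 0.0878]
tool_rot: [-179.6, -0.1, -12.5]
force: [-1.2, -0.6, -3.5]
grip_width: 0.0399
```

```bash
cat > al.py <<'E'
from h import *
import sys
tip=np.array([.528,.160,.1]);yaw=np.radians(-12.5);d=np.array([np.cos(yaw),np.sin(yaw),0]);n=np.array([-d[1],d[0],0])
o=env.get_obs();R=Rn.from_euler('xyz',o['tool_rot'],degrees=True)
c=o['tool_pos']+R.apply([0,0,-.0162]);m=c+R.apply([.03,0,0])
for k,P in(('mouth',m),('centre',c)):
    e=P-tip;print(k,'along %.1f left %.1f up %.1f mm'%tuple(1000*np.array([e@d,e@n,e[2]])))
e=tip-c;e-=d*(e@d);print('fix shift cm',(R.inv().apply(e)*100).round(2),'dir d in tool',R.inv().apply(d).round(3))
R1=Rn.from_euler('xyz',[180,0,-12.5],degrees=True);print('turn',(R.inv()*R1).as_rotvec(degrees=True).round(2))
print('F',o['force'].round(2),'q',o['qpos'].round(0),'t',o['time_s'],'w',o['grip_width'],'F along',(o['force']@d).round(2))
E
python3 al.py
```

```text
mouth along -36.5 left 2.0 up 4.0 mm
centre along -66.5 left 2.0 up 4.0 mm
fix shift cm [-0.    0.2   0.39] dir d in tool [ 1.    -0.     0.001]
turn [-0.44 -0.08 -0.02]
F [-1.22 -0.61 -3.49] q [ -48.    6.   26.  115.   -3.   59. -123.] t 9.1333 w 0.03993709026598828 F along -1.06
```

Emit:
servo_tool --plan '[[0,[0.8,0.2,0.4],[-0.4,0,0]],[0,[0.8,0,0],[0,0,0]],[0,[0,0,0],[0,0,0]],[0,[0,0,0],[0,0,0]]]'

```text
time_s: 9.47
tool_pos: [0.4811, 0.1706, 0.0837]
tool_rot: [-180.0, -0.1, -12.5]
force: [-0.6, 0.7, -3.3]
grip_width: 0.0397
```

```bash
python3 al.py;python3 -c "
from h import *
s=cam('scene');t=cam('top');W=np.zeros((600,800,3),np.uint8)
W[:,:400]=cv2.resize(s['image'][138:186,270:302],(400,600),interpolation=2);W[:,400:]=cv2.resize(t['image'][150:222,180:228],(400,600),interpolation=2)
cv2.imwrite('pics/p4.png',W)"
```

```text
mouth along -18.2 left 0.2 up 0.0 mm
centre along -48.2 left 0.2 up -0.1 mm
fix shift cm [ 0.    0.02 -0.01] dir d in tool [ 1.    -0.     0.002]
turn [-0.01 -0.14 -0.  ]
F [-0.62  0.68 -3.27] q [ -47.    8.   27.  113.   -4.   59. -121.] t 9.4667 w 0.03967050218950161 F along -0.75
```

View pics/p4.png

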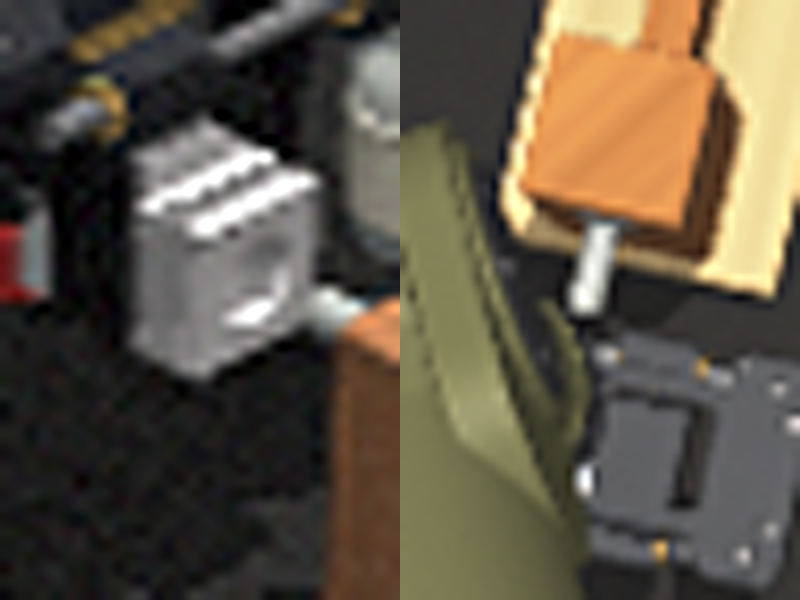

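The hole, crop (255,285), is in line with the peg tip at (325,305), and the alignment numbers agree. I advance in small steps, watching the force.

Emit:
servo_tool --plan '[[0,[0.7,0,0],[0,0,0]],[0,[0.7,0,0],[0,0,0]],[0,[0.4,0,0],[0,0,0]],[0,[0.3,0,0],[0,0,0]],[0,[0.3,0,0],[0,0,0]],[0,[0,0,0],[0,0,0]]]'

```text
time_s: 10.07
tool_pos: [0.5065, 0.165, 0.0837]
tool_rot: [-180.0, -0.1, -12.5]
force: [-0.3, 0.4, -1.9]
grip_width: 0.0393
```

```bash
python3 al.py
```

```text
mouth along 7.9 left 0.2 up 0.0 mm
centre along -22.1 left 0.2 up -0.1 mm
fix shift cm [ 0.    0.02 -0.01] dir d in tool [1.    0.001 0.002]
turn [-0.02 -0.14  0.04]
F [-0.34  0.42 -1.88] q [ -46.   11.   27.  110.   -6.   60. -118.] t 10.0667 w 0.039257516018316896 F along -0.42
```

No contact 8 mm past the nominal tip, so the peg is entering the hole.

Emit:
servo_tool --plan '[[0,[0.4,0,0],[0,0,0]],[0,[0.4,0,0],[0,0,0]],[0,[0.3,0,0],[0,0,0]],[0,[0,0,0],[0,0,0]]]'

```text
time_s: 10.4
tool_pos: [0.5183, 0.1624, 0.0837]
tool_rot: [-180.0, -0.1, -12.5]
force: [0.4, -0.4, -3.9]
grip_width: 0.0394
```

```bash
python3 al.py
```

```text
mouth along 19.9 left 0.2 up -0.1 mm
centre along -10.1 left 0.2 up -0.1 mm
fix shift cm [ 0.    0.02 -0.01] dir d in tool [1.    0.001 0.002]
turn [-0.02 -0.12  0.05]
F [ 0.35 -0.43 -3.88] q [ -45.   13.   27.  109.   -7.   60. -117.] t 10.4 w 0.03944423240312073 F along 0.44
```

Emit:
servo_tool --plan '[[0,[0.2,0,0],[0,0,0]],[0,[0.2,0,0],[0,0,0]],[0,[0,0,0],[0,0,0]]]'

```text
time_s: 10.65
tool_pos: [0.5225, 0.1615, 0.0836]
tool_rot: [-180.0, -0.1, -12.5]
force: [0.1, -0.5, -2.8]
grip_width: 0.0396
```

```bash
python3 al.py
```

```text
mouth along 24.2 left 0.3 up -0.1 mm
centre along -5.8 left 0.2 up -0.2 mm
fix shift cm [ 0.    0.02 -0.02] dir d in tool [1.    0.001 0.002]
turn [-0.01 -0.1   0.05]
F [ 0.14 -0.52 -2.77] q [ -44.   13.   27.  108.   -7.   60. -117.] t 10.65 w 0.0396099152095248 F along 0.25
```

Emit:
servo_tool --plan '[[0,[0.15,0,0],[0,0,0]],[0,[0.1,0,0],[0,0,0]]]'

```text
time_s: 10.82
tool_pos: [0.5243, 0.1611, 0.0835]
tool_rot: [-180.0, -0.0, -12.4]
force: [-1.8, 0.9, -1.0]
grip_width: 0.0401
```

```bash
python3 al.py
```

```text
mouth along 26.1 left 0.3 up -0.3 mm
centre along -3.9 left 0.3 up -0.3 mm
fix shift cm [-0.    0.03 -0.03] dir d in tool [1.    0.001 0.   ]
turn [-0.   -0.01  0.07]
F [-1.8   0.9  -1.05] q [ -44.   13.   27.  108.   -7.   60. -116.] t 10.8167 w 0.0400752559003449 F along -1.95
```

Emit:
servo_tool --plan '[[0,[0.15,0,0],[0,0,0]],[0,[0.1,0,0],[0,0,0]]]'

```text
time_s: 10.98
tool_pos: [0.5242, 0.1612, 0.0831]
tool_rot: [179.9, 0.3, -12.4]
force: [-3.9, 0.3, -0.7]
grip_width: 0.0396
```

```bash
python3 al.py
```

```text
mouth along 26.1 left 0.4 up -0.9 mm
centre along -3.9 left 0.3 up -0.7 mm
fix shift cm [-0.    0.03 -0.07] dir d in tool [ 1.     0.002 -0.005]
turn [0.05 0.31 0.11]
F [-3.92  0.27 -0.67] q [ -44.   14.   27.  108.   -7.   61. -116.] t 10.9833 w 0.03964148961349378 F along -3.88
```

Stopped at 26.1 mm with 4 N of reaction. A firmer push will confirm it.

Emit:
servo_tool --plan '[[0,[0.3,0,-0.05],[0,0,0]],[0,[0.4,0,-0.05],[0,0,0]],[0,[0.4,0,-0.05],[0,0,0]]]'

```text
time_s: 11.23
tool_pos: [0.5239, 0.1612, 0.0831]
tool_rot: [179.7, 1.7, -12.2]
force: [-13.1, 0.6, 6.3]
grip_width: 0.0397
```

```bash
python3 al.py
```

```text
mouth along 26.2 left 0.5 up -1.6 mm
centre along -3.8 left 0.4 up -0.7 mm
fix shift cm [-0.    0.04 -0.07] dir d in tool [ 1.     0.005 -0.03 ]
turn [0.29 1.69 0.3 ]
F [-13.14   0.62   6.33] q [ -43.   15.   27.  107.   -8.   62. -115.] t 11.2333 w 0.039730288228468184 F along -12.96
```

The bottom is felt: 13 N and no further travel at 26.2 mm depth, against a 26 mm hole. Now I draw it off.

Emit:
servo_tool --plan '[[0,[-0.2,0,0],[0,1.2,0]],[0,[-0.4,0,-0.05],[0,0.5,0]],[0,[-0.5,0,0],[0,0,0]],[0,[0,0,0],[0,0,0]]]'

```text
time_s: 11.57
tool_pos: [0.5135, 0.1637, 0.0836]
tool_rot: [179.7, -0.3, -12.2]
force: [-0.7, -0.5, -3.0]
grip_width: 0.0395
```

```bash
python3 al.py
```

```text
mouth along 15.0 left 0.7 up -0.1 mm
centre along -15.0 left 0.6 up -0.2 mm
fix shift cm [-0.    0.06 -0.02] dir d in tool [1.    0.006 0.004]
turn [ 0.27 -0.25  0.32]
F [-0.73 -0.45 -2.99] q [ -45.   12.   27.  109.   -6.   60. -118.] t 11.5667 w 0.039450139747554715 F along -0.62
```

Emit:
servo_tool --plan '[[0,[-0.6,0,0],[0,0,0]],[0,[-0.7,0,0],[0,0,0]],[0,[-0.8,0,0],[0,0,0]],[0,[-0.8,0,0],[0,0,0]],[0,[-0.8,0,0],[0,0,0]],[0,[-0.8,0,0],[0,0,0]],[0,[0,0,-1.5],[0,0,0]],[0,[0,0,-3],[0,0,0]],[0,[0,0,-4],[0,0,0]],[0,[0,0,-4],[0,0,0]],[0,[0,0,-4],[0,0,0]],[0,[0,0,0],[0,0,0]],[0,[0,0,0],[0,0,0]]]'

```text
time_s: 12.65
tool_pos: [0.4575, 0.1746, 0.2532]
tool_rot: [179.6, -0.1, -12.1]
force: [-0.1, -0.3, -3.8]
grip_width: 0.0396
```

```bash
python3 al.py
```

```text
mouth along -42.0 left -0.7 up 169.4 mm
centre along -72.0 left -0.9 up 169.4 mm
fix shift cm [-0.02 -0.21 16.94] dir d in tool [1.    0.007 0.001]
turn [ 0.43 -0.06  0.41]
F [-0.14 -0.27 -3.81] q [ -50.   -3.   25.  103.    2.   80. -127.] t 12.65 w 0.039614605046388536 F along -0.07
```

Hole proved. For the final pose, a horizontal tool pointing forward at 20 cm looks out of joint range. I'll yaw the tool so the hole faces left (+y), then tilt about the jaw axis so the tool points left and the hole points up.

```bash
python3 plan.py 0.53 0 0.30 180 0 90 16
```

```text
turn/row [ 0.02  0.02 -6.38]
[0.67, 0.97, -0.28]
[0.56, 1.04, -0.28]
[0.44, 1.1, -0.29]
[0.32, 1.14, -0.29]
[0.19, 1.17, -0.29]
[0.06, 1.18, -0.29]
[-0.08, 1.18, -0.29]
[-0.21, 1.16, -0.29]
[-0.33, 1.13, -0.29]
[-0.46, 1.09, -0.29]
[-0.58, 1.03, -0.29]
[-0.69, 0.96, -0.29]
[-0.79, 0.88, -0.29]
[-0.88, 0.79, -0.29]
[-0.96, 0.68, -0.29]
[-1.03, 0.57, -0.29]
```

Emit:
servo_tool --plan '[[0,[0.7,1,-0.3],[0,0,-3]],[0,[0.6,1,-0.3],[0,0,-6.4]],[0,[0.4,1.1,-0.3],[0,0,-6.4]],[0,[0.3,1.1,-0.3],[0,0,-6.4]],[0,[0.2,1.2,-0.3],[0,0,-6.4]],[0,[0.1,1.2,-0.3],[0,0,-6.4]],[0,[-0.1,1.2,-0.3],[0,0,-6.4]],[0,[-0.2,1.2,-0.3],[0,0,-6.4]],[0,[-0.3,1.1,-0.3],[0,0,-6.4]],[0,[-0.5,1.1,-0.3],[0,0,-6.4]],[0,[-0.6,1,-0.3],[0,0,-6.4]],[0,[-0.7,1,-0.3],[0,0,-6.4]],[0,[-0.8,0.9,-0.3],[0,0,-6.4]],[0,[-0.9,0.8,-0.3],[0,0,-6.4]],[0,[-1,0.7,-0.3],[0,0,-6.4]],[0,[-1,0.6,-0.3],[0,0,-6.4]],[0,[0,0,0],[0,0,-3]],[0,[0,0,0],[0,0,0]]]'

```text
time_s: 14.15
tool_pos: [0.515, -0.01, 0.2768]
tool_rot: [-177.9, 0.8, 95.3]
force: [0.1, -0.1, -3.1]
grip_width: 0.0397
```

```bash
python3 al.py|tail -1
```

```text
F [ 0.11 -0.12 -3.13] q [-41.   2.  40.  97.  -0.  84.   4.] t 14.15 w 0.039662481816598656 F along 0.13
```

Emit:
servo_tool --plan '[[0,[0,0,0],[-1,3,0]],[0,[0,0,0],[-1,5,0]],[0,[0,0,0],[0,6,0]],[0,[0,0,0],[0,6,0]],[0,[0,0,0],[0,6,0]],[0,[0,0,0],[0,6,0]],[0,[0,0,0],[0,6,0]],[0,[0,0,0],[0,3,0]],[0,[0,0,0],[0,0,0]],[0,[0,0,0],[0,0,0]]]'

```text
time_s: 14.98
tool_pos: [0.5105, -0.0035, 0.2656]
tool_rot: [-178.6, -41.8, 93.7]
force: [0.1, 0.0, -2.5]
grip_width: 0.0397
```

```bash
cat > up.py <<'E'
from h import *
o=env.get_obs();R=Rn.from_euler('xyz',o['tool_rot'],degrees=True);p=o['tool_pos'];M=R.as_matrix()
c=p+R.apply([0,0,-.0162]);x=M[:,0]
print('tcp',p.round(3),'centre',c.round(4),'hole dir',x.round(3),'tilt',np.degrees(np.arccos(x[2])).round(2),'tool z',M[:,2].round(2))
ax=np.cross(x,[0,0,1]);ax*=np.arcsin(min(1,np.linalg.norm(ax)))/max(np.linalg.norm(ax),1e-9)
print('turn to up (tool deg)',np.degrees(R.inv().apply(ax)).round(2),'world up in tool',R.inv().apply([0,0,1]).round(2))
print('q',o['qpos'].round(1),'qd',o['joint_velocities'].round(1),'F',o['force'].round(1),'t',o['time_s'],o['grip_width'])
E
python3 up.py
```

```text
tcp [ 0.51  -0.004  0.266] centre [ 0.5115 -0.0143  0.2776] hole dir [-0.048  0.744  0.667] tilt 48.19 tool z [-0.07  0.66 -0.75]
turn to up (tool deg) [ 0.   48.17 -1.16] world up in tool [ 0.67 -0.02 -0.75]
q [-19.3  16.9  49.7  97.4 -45.1  99.8  40.1] qd [ 0.6  1.6  0.5  1.4  0.2 -0.4 -0.6] F [ 0.1  0.  -2.5] t 14.9833 0.03972178805517662
```

Emit:
servo_tool --plan '[[0,[0,0,0],[0,3,0]],[0,[0,0,0],[0,6,0]],[0,[0,0,0],[0,6,0]],[0,[0,0,0],[0,6,0]],[0,[0,0,0],[0,3,0]],[0,[0,0,0],[0,0,0]],[0,[0,0,0],[0,0,0]]]'

```text
time_s: 15.57
tool_pos: [0.5113, 0.0059, 0.266]
tool_rot: [-177.2, -66.0, 92.9]
force: [0.1, 0.5, -2.2]
grip_width: 0.0399
```

```bash
python3 up.py
```

```text
tcp [0.511 0.006 0.266] centre [ 0.5129 -0.0089  0.2726] hole dir [-0.021  0.406  0.914] tilt 23.99 tool z [-0.1   0.91 -0.41]
turn to up (tool deg) [-0.   23.96 -1.18] world up in tool [ 0.91 -0.02 -0.41]
q [ -3.6  29.8  41.7  97.  -61.7 115.7  50.8] qd [-1.7  0.9  1.   0.4  0.3 -0.3 -0.3] F [ 0.1  0.5 -2.2] t 15.5667 0.03994544209703729
```

```bash
python3 -c "
from plan import *
a=np.radians(62);z=np.array([np.cos(a),np.sin(a),0]);x=np.array([0,0,1.]);R=Rn.from_matrix(np.c_[x,np.cross(z,x),z])
import warnings;warnings.simplefilter('ignore')
plan([.62,-.05,.266],R.as_euler('xyz',degrees=True),9)"
```

```text
turn/row [-3.69  2.62  0.66]
[-0.28, 1.14, -0.68]
[-0.23, 1.19, -0.62]
[-0.19, 1.23, -0.55]
[-0.16, 1.26, -0.48]
[-0.12, 1.29, -0.4]
[-0.09, 1.32, -0.32]
[-0.06, 1.33, -0.24]
[-0.04, 1.35, -0.15]
[-0.02, 1.36, -0.07]
```

Emit:
servo_tool --plan '[[0,[-0.3,1.1,-0.7],[-3.7,1,0.7]],[0,[-0.2,1.2,-0.6],[-3.7,2,0.7]],[0,[-0.2,1.2,-0.5],[-3.7,2.6,0.7]],[0,[-0.2,1.3,-0.5],[-3.7,2.6,0.7]],[0,[-0.1,1.3,-0.4],[-3.7,2.6,0.7]],[0,[-0.1,1.3,-0.3],[-3.7,2.6,0.7]],[0,[0,0,0],[0,0,0]]]'

```text
time_s: 16.15
tool_pos: [0.5888, -0.0218, 0.2752]
tool_rot: [166.2, -79.0, 87.0]
force: [-0.7, 0.1, -3.3]
grip_width: 0.0399
```

```bash
python3 up.py
```

```text
tcp [ 0.589 -0.022  0.275] centre [ 0.5841 -0.037   0.2782] hole dir [0.01  0.191 0.981] tilt 11.04 tool z [ 0.29  0.94 -0.19]
turn to up (tool deg) [-0.   10.72  2.64] world up in tool [ 0.98  0.05 -0.19]
q [  2.6  32.   40.3 103.9 -82.7 111.3  49.1] qd [-2.6 -3.   0.1 -2.5  4.3  0.5 -0.9] F [-0.7  0.1 -3.3] t 16.15 0.039912274762353296
```

Emit:
servo_tool --plan '[[0,[-1,0,0],[0,2.5,0.6]],[0,[-1.5,0,0],[0,2.5,0.6]],[0,[-1.5,0,0],[0,2.5,0.6]],[0,[-1.5,0,0],[0,2.5,0.6]],[0,[0,0,0],[0,0,0]]]'

```text
time_s: 16.57
tool_pos: [0.5891, -0.0205, 0.2271]
tool_rot: [137.9, -88.4, 116.7]
force: [-0.1, 1.0, -2.9]
grip_width: 0.0398
```

```bash
python3 up.py
```

```text
tcp [ 0.589 -0.02   0.227] centre [ 0.5848 -0.0361  0.2275] hole dir [-0.012  0.025  1.   ] tilt 1.59 tool z [ 0.26  0.96 -0.02]
turn to up (tool deg) [-0.    1.18  1.06] world up in tool [ 1.    0.02 -0.02]
q [ 11.4  40.9  29.5 102.9 -85.7 115.5  55.4] qd [-3.8 -4.5  3.1 -2.6  0.5  2.1 -1.9] F [-0.1  1.  -2.9] t 16.5667 0.03983401655698082
```

Emit:
servo_tool --plan '[[0,[-1,0,0],[0,0.6,0.5]],[0,[-1,0,0],[0,0.6,0.5]],[0,[0,0,0],[0,0,0]],[0,[0,0,0],[0,0,0]],[0,[0,0,0],[0,0,0]],[0,[0,0,0],[0,0,0]]]'

```text
time_s: 17.07
tool_pos: [0.5907, -0.0164, 0.2139]
tool_rot: [124.3, -89.1, 131.3]
force: [0.3, -0.5, -2.2]
grip_width: 0.0399
```

```bash
python3 up.py
```

```text
tcp [ 0.591 -0.016  0.214] centre [ 0.5866 -0.0321  0.2141] hole dir [-0.011  0.012  1.   ] tilt 0.93 tool z [ 0.25  0.97 -0.01]
turn to up (tool deg) [0.   0.52 0.77] world up in tool [ 1.    0.01 -0.01]
q [ 12.   42.7  28.1 102.1 -85.5 115.6  56.3] qd [-0.6 -1.3  0.2 -0.5  0.6 -0.2 -0.3] F [ 0.3 -0.5 -2.2] t 17.0667 0.0399344568224078
```

Emit:
servo_tool --plan '[[0,[-0.8,0,0],[0,0.5,0.8]],[0,[0,0,0],[0,0,0]],[0,[0,0,0],[0,0,0]],[0,[0,0,0],[0,0,0]],[0,[0,0,0],[0,0,0]],[0,[0,0,0],[0,0,0]],[0,[0,0,0],[0,0,0]]]'

```text
time_s: 17.65
tool_pos: [0.591, -0.0169, 0.2074]
tool_rot: [116.9, -89.9, 138.8]
force: [-0.1, 0.0, -2.8]
grip_width: 0.04
```

```bash
python3 up.py; python3 -c "
from h import *
s=cam('scene');t=cam('top');W=np.zeros((600,800,3),np.uint8)
W[:300,:400]=cv2.resize(s['image'],(400,300));W[300:,:400]=cv2.resize(t['image'],(400,300))
o=env.get_obs();R=Rn.from_euler('xyz',o['tool_rot'],degrees=True);c=o['tool_pos']+R.apply([0,0,-.0162])
for k,(q,y) in enumerate(((s,0),(t,300))):
    u,v=proj(q,c).astype(int);a=q['image'][v-25:v+25,u-33:u+33];W[y:y+300,400:]=cv2.resize(a,(400,300),interpolation=2)
cv2.imwrite('pics/f.png',W)"
```

```text
tcp [ 0.591 -0.017  0.207] centre [ 0.587  -0.0326  0.2074] hole dir [-0.002  0.001  1.   ] tilt 0.12 tool z [ 0.25  0.97 -0.  ]
turn to up (tool deg) [-0.    0.05  0.11] world up in tool [ 1.  0. -0.]
q [ 12.7  43.6  27.3 101.9 -85.5 115.7  56.3] qd [ 0.1  0.   0.1  0.1  0.  -0.  -0. ] F [-0.1  0.  -2.8] t 17.65 0.03997980951585352
```

View pics/f.png

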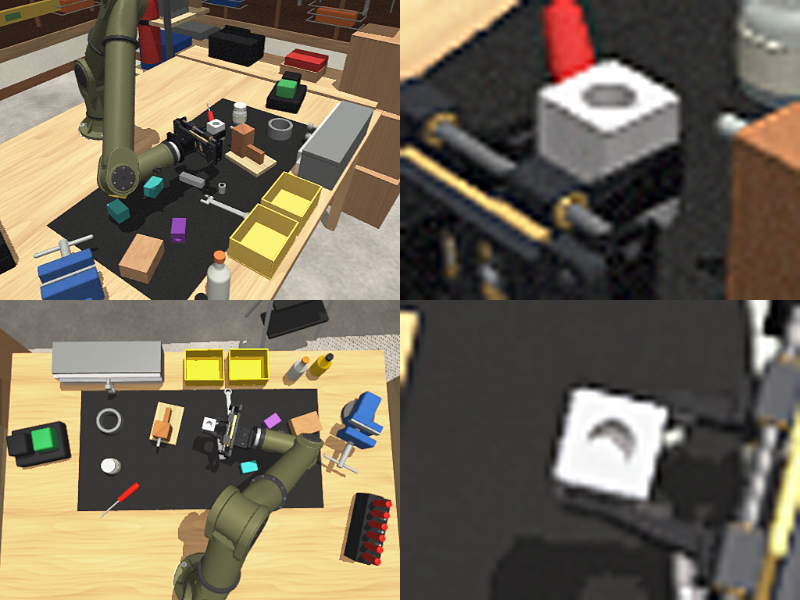

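The picture shows the hole facing straight up (scene crop (610,95), top crop (612,440)). The spacer is square in the jaws and clear of the stop, and the other things look undisturbed. The joints are at rest, so I hand it in.

```bash
python3 -c "
from h import *
print(env.sign_off())"; python3 up.py
```

```text
the job is handed in; nothing more can be done
None
the job is handed in; nothing more can be done
```

The job is handed in: I picked up the white spacer and proved its hole on the peg. The arm ended still, holding the spacer with the hole facing up.

- **Proving the hole:** the peg entered without contact. The spacer stopped 26.2 mm past the tip position I had measured, against a 26 mm hole, and a firmer push gave about 13 N with no more travel.
- **Final pose:** the last readings gave the hole axis 0.1° off vertical and the spacer's centre 20.7 cm above the bench. The grip opening read 40 mm, the joints were at rest, and 17.7 s of the 64 s were used.
- **Surroundings:** the last picture showed the spacer square in the jaws and clear of the stop. The other things looked undisturbed by eye, but I did not measure them again.
- **Checks that disagreed:** none. The tilt and height come from the tool pose, assuming the spacer did not slip in the jaws, and the picture shows no sign of slip. Joints 5 and 6 ended 2 to 4° inside their limits.

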